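# Pack the trailer spares box and hold the pen light on it for checking

### The job

Finish packing the blue trailer spares box: set the grease tin and the orange bulb carton down in it beside the bearing, both upright and flat on the box's floor inside its walls, placed rather than dropped. Then draw the pen light out of its leaning stand along the slant of the sleeve and, so that I can check the kit, hold it up slanting at about 45 degrees with its lens aimed at the middle of the box from a hand's length (about 15 to 20 cm) away. Finish while still holding the light steady there, touching nothing else with it, and leave the tape roll, tyre gauge and spray can where they are.

Things in the scene. Friction and masses are not known exactly. Their poses are not given: they have to be found in the camera images.
- kit_box: Shallow open-topped blue plastic box, fixed to the surface. Origin at the centre of its underside; x along its short side, y along its long side, z up. Outside 68 x 168 mm, 25 mm high; inside 64 x 162 mm, walls 3 mm thick and 22 mm high above a 3 mm floor. One row of three parts fits along y with about 9 mm to spare in all: bearing 52 mm, tin 59 mm, carton 42 mm.
- kit_box_in (a point): Centre of the kit box's inner floor, 3 mm above the surface, axes as the box. This is the middle of the box at which the lens must be aimed.
- race_mid (a point): Ball bearing, 52 mm across and 15 mm thick, already lying flat in the kit box at its -y end; the point is its centre.
- race: The same bearing; origin at the centre of its underside.
- tin_mid (a point): Small round brass-coloured grease tin with a red lid, standing on the surface; 59 mm across (body 57 mm, the lid being its top 13 mm), 37 mm high, 160 g nominal. The point is its centre, half-way up; z is up through the lid.
- tin: The same grease tin; origin at the centre of its underside.
- carton_mid (a point): Small orange bulb carton, 42 x 42 mm and 62 mm high, standing upright, 40 g nominal. The point is its centre, half-way up; x and y square to its sides, z up.
- carton: The same carton; origin at the centre of its underside.
- stand: Bench stand of the pen light, fixed: a grey foot 96 x 74 mm, 11 mm high, with a black four-sided sleeve that leans 0.35 rad (20 degrees) from vertical, its upper end towards the stand's -x. The bore is 24 mm (along the stand's x) by 29 mm (along y), square to its axis, and 70 mm deep. Origin under the middle of the foot; z up. The light lifts out freely along the leaning axis (no catch), not straight up.
- stand_mouth (a point): Centre of the sleeve's mouth, on the bore axis, about 84 mm above the surface; axes as the stand (the bore axis runs up along (-0.343, 0, 0.939) of the stand's axes).
- light_mid (a point): Middle (79 mm from either end) of the pen work light: olive body, grey lamp head, 158 mm long, 26 mm wide (its x), 20 mm thick (its z), 90 g nominal. It starts in the stand, lamp head and lens down, with its upper (olive) 88 mm out of the sleeve. Its y runs along it from the tail to the lens (down the bore); its z points to the stand's -x and a little down.
- light_lens (a point): Centre of the pen light's lens face, 79 mm from its middle towards its +y; axes as the light. The beam leaves along +y.
- pen_light: The same pen light; origin at its middle on its underside, 10 mm along -z from light_mid.
- tape: Roll of black tape lying flat, 64 mm across and 19 mm high; bystander. Origin at the centre of its underside.
- gauge: Dial tyre gauge lying flat, 59 x 89 x 24 mm; bystander. Origin at the centre of its underside.
- can: Aerosol can standing, 68 mm across and 230 mm high; bystander. Origin at the centre of its underside.
Not all that is in view belongs to the job. Of the things that look like the tin, the larger one is meant.

How it is judged:
On the way, in this order (a step that is already met when the one before it is completed fails the run):
1. the tin and the carton stand flat in the kit box beside the bearing, let go and at rest (x of tin_mid in the frame of kit_box_in between -0.006 and 0.006 m and y of tin_mid in the frame of kit_box_in between -0.054 and 0.054 m and z of tin_mid in the frame of kit_box_in between 0.0145 and 0.0225 m and angle between each of tin_mid, carton_mid, race_mid's own z axis and vertical below 0.1 rad and x of carton_mid in the frame of kit_box_in between -0.014 and 0.014 m and y of carton_mid in the frame of kit_box_in between -0.063 and 0.063 m and z of carton_mid in the frame of kit_box_in between 0.027 and 0.035 m and x of race_mid in the frame of kit_box_in between -0.009 and 0.009 m and y of race_mid in the frame of kit_box_in between -0.058 and 0.058 m and z of race_mid in the frame of kit_box_in between 0.0035 and 0.0115 m and contact force between the fingers and tin below 0.1 N and contact force between the fingers and carton below 0.1 N and linear speed of each of tin, carton, race below 0.02 m/s), for 0.2 s.
2. the pen light is drawn clear of its stand (contact force between pen_light and stand below 0.05 N and z of light_lens in the frame of stand_mouth above 0.005 m), for 0.1 s.
At the end, for the whole second after the job is handed in: Tin, carton and bearing rest flat in the box, let go. The light, held by the fingers alone and steady, leans 30 to 60 degrees, lens down and over 7 cm up; the middle of the box floor lies 10 to 25 cm ahead of the lens and within 45 mm of its axis (along each cross axis) (all of step 1 and contact force between the fingers and pen_light above 0.5 N and height (world z) of light_lens above 0.07 m and contact force between pen_light and stand below 0.05 N and contact force between pen_light and kit_box below 0.05 N and contact force between pen_light and tin below 0.05 N and contact force between pen_light and carton below 0.05 N and contact force between pen_light and race below 0.05 N and contact force between pen_light and can below 0.05 N and linear speed of pen_light below 0.02 m/s and angular speed of pen_light below 0.1 rad/s and angle between the y axis of light_mid and the z axis of kit_box_in, either way round between 0.5236 and 1.0472 rad and x of kit_box_in in the frame of light_lens between -0.045 and 0.045 m and z of kit_box_in in the frame of light_lens between -0.045 and 0.045 m and y of kit_box_in in the frame of light_lens between 0.1 and 0.25 m); the arm keeps its last pose, push and grip.
It fails at once if the tape roll, tyre gauge or spray can is pushed more than 25 mm (distance of any of tape, gauge, can from where it was at the start of the episode above 0.025 m).
It fails at once if the tin is dropped (falls free, faster than 0.8 m/s) (linear speed of tin above 0.8 m/s and contact force between the fingers and tin below 0.01 N).
It fails at once if the carton is dropped (falls free, faster than 0.8 m/s) (linear speed of carton above 0.8 m/s and contact force between the fingers and carton below 0.01 N).
It fails at once if the pen light is dropped (falls free, faster than 0.8 m/s) (linear speed of pen_light above 0.8 m/s and contact force between the fingers and pen_light below 0.01 N).
It also fails if it takes over 64 s, if anything falls off the work surface, if the arm or the gripper's body presses on something with over 40 N, if the wrist force passes 120 N, or if a joint passes its speed limit or range.

### The arm

A 7-joint arm with a two-finger parallel gripper is mounted at the origin on a cart in front of the work surface, level with it; the furniture and walls round the work are solid. World frame = base frame: x ahead of the robot, y to its left, z up, the work surface at z = 0. Lengths are in m, angles in rad, forces in N, time in s.
With the tool pointing down it reaches from about 0.425 to 0.875 m from the base axis. Payload 8.4 kg.
Tool frame: the origin (TCP) lies midway between the tips of the shut fingers; the grasp point (between the pads) lies 19 mm behind it (robot.grasp_offset is the distance from the TCP to the grasp point, in m); z points along the fingers, y is the line along which they close (so a half turn about z gives the same grasp; the last joint's range is limited). The gripper opens to 87 mm and grips with 3 to 60 N. Pads are 19 mm wide; open, the fingers measure 117 mm over their backs; the gripper's body (75 mm by 190 mm) begins 51 mm behind the grasp point.
Start: joints at [1.124, 0.333, 0.04, 1.465, -0.013, 1.343, -0.059], TCP at [0.222, -0.611, 0.223] pointing down, gripper open.
Joint ranges: [-2.58, 2.58], [-0.38, 2.09], [-1.3, 1.39], [0.25, 2.4], [-1.5, 4.64], [0.08, 2.09], [-2.65, 2.65]. Speed limits (rad/s): [2.22, 2.22, 2.79, 2.79, 3.14, 3.14, 3.14].

### API

Orientations are given as [roll, pitch, yaw] about the fixed x, y, z axes, in that order (R = Rz(yaw) Ry(pitch) Rx(roll)).
In Python, from station import telemetry, camera, robot, silhouettes gives the robot as it stands.
- The arm moves only by the tool step_arm, never from a script. Its arguments are lists of equal length, an entry for each row: "dr": the turn, a rotation vector about the tool's x, y, z in rad, a list of three; "offset": the shift along the tool's x, y, z in mm, a list of three; "jaw": the finger opening in mm, from 0 to 87. A call has 1 to 8 rows; each row is the pose to reach, as a shift and turn from the pose commanded when the call began, along the tool's axes at that moment; what a row does not reach only later rows make up. A row lasts 1/12 s, in which the tool goes at most 41.7 mm and 7.16 degrees, less where a joint would pass 70% of its speed; a pose out of reach is approached as far as the arm can. A call with a gripper value outside its range is refused whole. The fingers move at their own pace and stop on an object; "newtons" is the grip in N (left out, the last holds). Time passes only in rows, so rows that repeat a pose let the fingers close. It gives the time, the measured TCP pose, the force, the opening and the grip force at its end, in the units of the state.
- telemetry.read_state(): the state, without advancing time (a new reading comes with each control period).
- camera(name): name is "scene" or "top"; returns a dict with "image" (480x640x3 uint8, red, green, blue), "intrinsics" (3x3 intrinsics, pixels), "T" (4x4, takes a point from camera to world coordinates). Camera axes: x right, y up, looking along -z (the intrinsics and any distortion apply to the point x, -y, -z); pixel columns grow to the right and rows downward; lengths in m; the calibration is good to about 2 mm. A picture is of the moment at which its call begins. There is no depth.
- robot.hand_in(): hands the job in; it is judged then, once.
Trained networks look in a picture, given as the dict that the camera call returned (one of the last four; its "shot" number tells which), for a name from the list of things; names that differ only in an ending like _2 or _b are one class to them, and where a whole thing is asked for, a point or a joint stands for the part that bears it (a point fixed in the world has none). Each returns a list of dicts, best first, with "conf" (0 to 1); they miss things now and then, are a little off and sometimes report something else, mostly with a low value. They report only what shows in the picture. A call takes as long as a camera call. They do not tell look-alikes from the thing itself.
- silhouettes(picture, target): "pixels" (480x640 bool, what is visible of it) and "rect" ([left, top, right, bottom] in pixels, round what is visible of it).
The state is a dict: "time": time; "qpos": joint angles; "joint_vel": joint speeds; "joint_efforts": joint torques, N m; "tcp_pos": TCP position; "tool_rot": TCP orientation; "contact_force": force on the tool from outside, world axes, zero at the start; "torque": the same for the moment, N m; "grip_width": finger opening in m; "grip_force": force on a finger pad.
Only numpy, scipy, OpenCV 4.12 (cv2) and the standard library are available. Lean on these libraries where they do the work, as an engineer would, in place of code of your own. Each camera call takes 0.05 s, during which the arm holds its last target. There are 200 camera calls.

## Working session

There is one attempt and no reset: what is moved stays moved. The work goes in short steps, Python scripts to look and compute and a tool call to move; the robot and the scene stay as the last step left them, time stands still between calls to the robot, and variables do not carry over. Pictures are saved under pics/ and viewed, at most 10 in all, crops included, and the job is handed in when it is done.

Besides the shell and the picture viewer there is one more tool, called after "Request:" by a JSON object that holds its "method" and its "body", one argument or row to a line. step_arm: Moves the arm, as the interface text tells. Its arguments: {"type":"object","properties":{"dr":{"type":"array","items":{"type":"array","items":{"type":"number"}}},"offset":{"type":"array","items":{"type":"array","items":{"type":"number"}}},"jaw":{"type":"array","items":{"type":"number"}},"newtons":{"type":"number"}},"required":["dr","offset","jaw"]}

```bash
mkdir -p pics; ls
python3 - <<'E'
from station import telemetry, camera, robot, silhouettes
import cv2, numpy as np
print(telemetry.read_state())
for n in ("scene","top"):
    p=camera(n); cv2.imwrite(f"pics/{n}0.png",p["image"][:,:,::-1]); print(n,p["intrinsics"],p["T"].round(4).tolist(),p.keys())
    for t in ("kit_box","race","tin","carton","stand","pen_light","tape","gauge","can"):
        print(t,[(round(float(d["conf"]),2),[int(v) for v in d["rect"]]) for d in silhouettes(p,t)[:3]])
print(robot.grasp_offset)
E
```

```text
pics
{'time': 0.0, 'qpos': array([ 1.1237977 ,  0.33391233,  0.03986616,  1.46627329, -0.01341288,
        1.34328443, -0.058501  ]), 'joint_vel': array([-1.03908251e-03,  7.54039990e-05, -1.77152645e-03,  4.19101402e-04,
        1.90969062e-03, -1.88011185e-04,  3.87014239e-04]), 'joint_efforts': array([ 2.65488222e-05, -6.56362510e+01,  1.33498315e+00, -4.03804135e+01,
       -5.97106246e-02,  4.48810961e-02,  1.18508829e-04]), 'tcp_pos': array([ 0.22136109, -0.61064986,  0.22165725]), 'tool_rot': array([-3.13998398e+00,  9.46077772e-05,  3.47784758e-01]), 'contact_force': array([ 0.15785519, -0.80240766,  0.15800696]), 'torque': array([-0.02467791, -0.02291613,  0.029448  ]), 'grip_force': 0.0, 'grip_width': 0.08699123001315394}
scene [[436.71470694   0.         316.6730328 ]
 [  0.         436.71470694 237.75991548]
 [  0.           0.           1.        ]] [[-0.7774, 0.2724, -0.567, 0.0565], [-0.6286, -0.3696, 0.6843, 0.6874], [-0.0232, 0.8884, 0.4585, 0.5422], [0.0, 0.0, 0.0, 1.0]] dict_keys(['image', 'intrinsics', 'T', 'shot'])
kit_box [(0.61, [324, 250, 396, 298]), (0.56, [2
[... 385 characters left out ...]
815238 ]
 [  0.         433.14962751 239.76287031]
 [  0.           0.           1.        ]] [[-0.0279, 0.996, -0.0844, 0.5154], [-0.9996, -0.028, -0.0005, 0.0299], [-0.0029, 0.0844, 0.9964, 0.9536], [0.0, 0.0, 0.0, 1.0]] dict_keys(['image', 'intrinsics', 'T', 'shot'])
kit_box [(0.89, [302, 254, 381, 291])]
race [(0.77, [354, 260, 380, 282]), (0.15, [214, 267, 230, 299])]
tin [(0.84, [404, 274, 427, 294]), (0.73, [419, 221, 451, 250]), (0.22, [211, 263, 228, 295])]
carton [(0.63, [439, 303, 468, 328])]
stand [(0.6, [205, 246, 253, 294])]
pen_light [(0.59, [215, 269, 229, 297])]
tape [(0.89, [336, 296, 362, 323])]
gauge [(0.58, [249, 300, 286, 326])]
can [(0.89, [163, 138, 223, 196])]
0.0187
```

View pics/scene0.png

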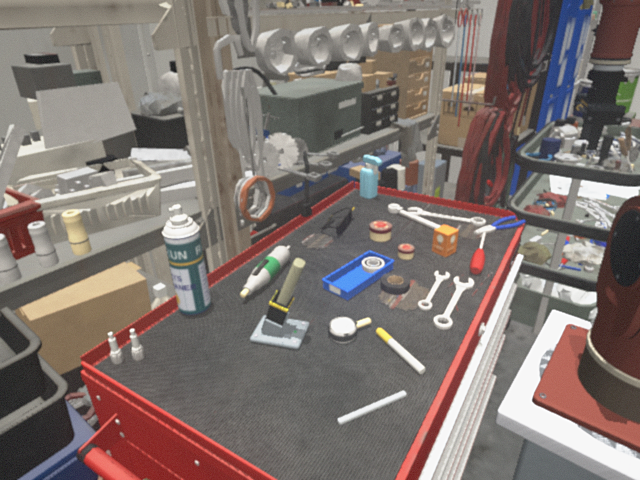

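View pics/top0.png

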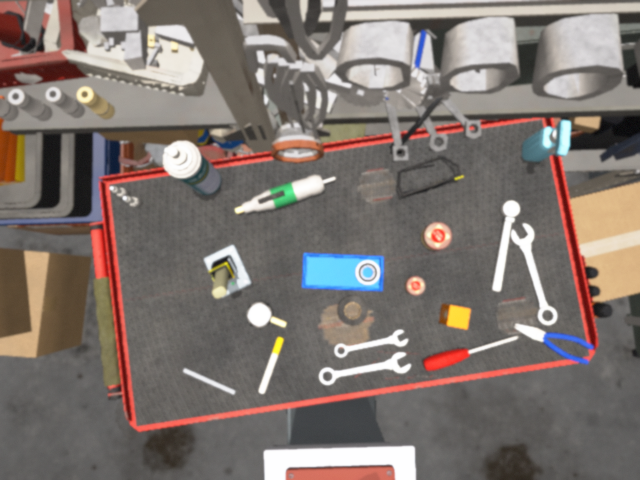

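The scene view shows the box at (358,274), the larger red-lidded tin at (381,230), a smaller look-alike at (406,250), the carton at (445,240), and the stand with the light at (283,310). In the top view the larger tin is at (438,236), the carton at (458,317), the box at (343,272) with its bearing on the right (-y), and the stand at (228,270). Next I'll fit the poses to the silhouettes from both views.

```bash
cat > loc.py <<'E'
from station import telemetry, camera, robot, silhouettes
import cv2, numpy as np
from scipy.optimize import minimize
S=4
def cyl(r,h,z0=0,n=40):
    a=np.linspace(0,2*np.pi,n,endpoint=False); c=np.c_[r*np.cos(a),r*np.sin(a)]
    return np.vstack([np.c_[c,np.full(n,z0)],np.c_[c,np.full(n,z0+h)]])
def box(x,y,h,z0=0):
    return np.array([[sx*x/2,sy*y/2,z] for z in(z0,z0+h) for sx in(-1,1) for sy in(-1,1)])
c,s=np.cos(.35),np.sin(.35)
def place(P,p):  # p=x,y,yaw
    k,l=np.cos(p[2]),np.sin(p[2]); return np.c_[P[:,0]*k-P[:,1]*l+p[0],P[:,0]*l+P[:,1]*k+p[1],P[:,2]]
def proj(pic,W):
    T=pic["T"];q=(W-T[:3,3])@T[:3,:3]; q=q*[1,-1,-1]; u=q@pic["intrinsics"].T; return u[:,:2]/u[:,2:]
def ray(pic,u,v,z):
    d=np.linalg.inv(pic["intrinsics"])@[u,v,1]; d=pic["T"][:3,:3]@(d*[1,-1,-1]); o=pic["T"][:3,3]
    return o+d*(z-o[2])/d[2]
def fit(hulls,obs,p0,yaw=True):
    """hulls: list of point sets (union); obs: list of (pic,mask)"""
    big=[cv2.resize(m.astype(np.uint8)*255,None,fx=S,fy=S,interpolation=cv2.INTER_LINEAR)>127 for _,m in obs]
    def f(v):
        p=np.array([v[0],v[1],v[2] if yaw else p0[2]]); e=0
        for (pic,_),b in zip(obs,big):
            r=np.zeros(b.shape,np.uint8)
            for H in hulls:
                u=(proj(pic,place(H,p))+.5)*S-.5
                cv2.fillConvexPoly(r,cv2.convexHull(np.round(u*16).astype(np.int32)),1,shift=4)
            r=r>0; e+=1-(r&b).sum()/(r|b).sum()
        return e
    n=3 if yaw else 2; best=None
    sx=np.vstack([np.zeros(n)]+[np.eye(n)[i]*[.015,.015,.25][i] for i in range(n)])
    for k in(1,.3):
        st=np.array(p0[:n]) if best is None else best.x
        best=minimize(f,st,method="Nelder-Mead",options=dict(initial_simplex=st+sx*k,xatol=1e-4,fatol=1e-4))
    return best.x.round(4),round(best.fun,3)
def hsv(pic): return cv2.cvtColor(pic["image"],cv2.COLOR_RGB2HSV)
def big_cc(m,u,v):
    n,l,st,ce=cv2.connectedComponentsWithStats(m.astype(np.uint8)); d=np.hypot(*(ce-[u,v]).T); d[0]=1e9; d[st[:,4]<30]=1e9
    return l==d.argmin()
def colour(pic,lo,hi,u,v):
    m=cv2.inRange(hsv(pic),np.array(lo),np.array(hi)); return big_cc(m>0,u,v)
E
python3 - <<'E'
from loc import *
sc,tp=camera("scene"),camera("top")
def near(pic,t,u,v):
    L=[d for d in silhouettes(pic,t)]; L=[d for d in L if np.hypot((d["rect"][0]+d["rect"][2])/2-u,(d["rect"][1]+d["rect"][3])/2-v)<14]
    return L[0]["pixels"] if L else None
def fill(m):
    h=cv2.convexHull(np.argwhere(m)[:,::-1].astype(np.int32)); r=np.zeros(m.shape,np.uint8); cv2.fillConvexPoly(r,h,1); return r>0
def go(name,hulls,masks,p0,yaw=True):
    for lab,ob in(("both",masks),("scene",masks[:1]),("top",masks[1:])):
        print(name,lab,*fit(hulls,ob,p0,yaw))
blue=[fill(colour(sc,(100,120,60),(125,255,255),358,274)),fill(colour(tp,(100,120,60),(125,255,255),343,272))]
o=[(sc,blue[0]),(tp,blue[1])]
p=ray(tp,343,272,.02); go("box",[box(.068,.168,.025)],o,[p[0],p[1],0.03])
org=[colour(sc,(8,130,100),(24,255,255),445,240),colour(tp,(8,130,100),(24,255,255),458,317)]
print([m.sum() for m in blue+org])
p=ray(tp,458,317,.05); go("carton",[box(.042,.042,.062)],[(sc,org[0]),(tp,org[1])],[p[0],p[1],.1])
m=[near(sc,"tin",382,230),near(tp,"tin",436,236)]
p=ray(tp,437,236,.03); go("tin",[cyl(.0295,.037)],[(sc,m[0]),(tp,m[1])],[p[0],p[1],0],False)
m=[near(sc,"tape",395,282),near(tp,"tape",349,309)]
p=ray(tp,349,309,.02); go("tape",[cyl(.032,.019)],[(sc,m[0]),(tp,m[1])],[p[0],p[1],0],False)
m=[near(sc,"can",185,260),near(tp,"can",193,167)]
p=ray(tp,205,185,0); go("can",[cyl(.034,.2),cyl(.015,.23)],[(sc,m[0]),(tp,m[1])],[p[0],p[1],0],False)
m=[near(sc,"race",374,265),near(tp,"race",367,271)]
print("race",ray(tp,*np.argwhere(m[1]).mean(0)[::-1],.015),ray(sc,*np.argwhere(m[0]).mean(0)[::-1],.014))
for q,u,v in((sc,280,318),(tp,229,270)):
    for t in("stand","pen_light"):
        for d in silhouettes(q,t): print(t,d["conf"],d["rect"],d["pixels"].sum())
a=cv2.resize(sc["image"][240:360,225:335],None,fx=4.5,fy=4.5,interpolation=cv2.INTER_CUBIC)
b=cv2.resize(tp["image"][230:310,190:270],None,fx=3.5,fy=3.5,interpolation=cv2.INTER_CUBIC)
im=np.zeros((560,800,3),np.uint8); im[:a.shape[0],:a.shape[1]]=a; im[:b.shape[0],500:500+b.shape[1]]=b
cv2.imwrite("pics/stand.png",im[:,:,::-1])
E
```

```text
box both [ 0.5242 -0.0239 -0.0731] 0.221
box scene [ 0.525  -0.025  -0.0881] 0.052
box top [ 0.525  -0.0185 -0.0268] 0.16
[np.int64(1954), np.int64(3028), np.int64(492), np.int64(369)]
carton both [ 0.4244 -0.2528 -0.1811] 0.782
carton scene [ 0.424  -0.2558 -0.1026] 0.27
carton top [ 0.4256 -0.2522 -0.1716] 0.47
tin both [ 0.5954 -0.2252] 0.192
tin scene [ 0.595  -0.2272] 0.075
tin top [ 0.5956 -0.2234] 0.085
tape both [ 0.442  -0.0394] 0.389
tape scene [ 0.4428 -0.044 ] 0.075
tape top [ 0.4423 -0.0383] 0.244
can both [0.7361 0.2741] 0.198
can scene [0.742  0.2706] 0.084
can top [0.7325 0.2698] 0.092
race [ 0.52157714 -0.07340382  0.015     ] [ 0.52144888 -0.0744596   0.014     ]
stand 0.95 [247.3, 290.5, 312.4, 347.5] 1816
pen_light 0.62 [278.1, 259.6, 305.7, 304.5] 584
stand 0.74 [206.0, 245.0, 248.8, 292.4] 1132
pen_light 0.68 [216.5, 264.0, 228.1, 300.1] 382
```

View pics/stand.png

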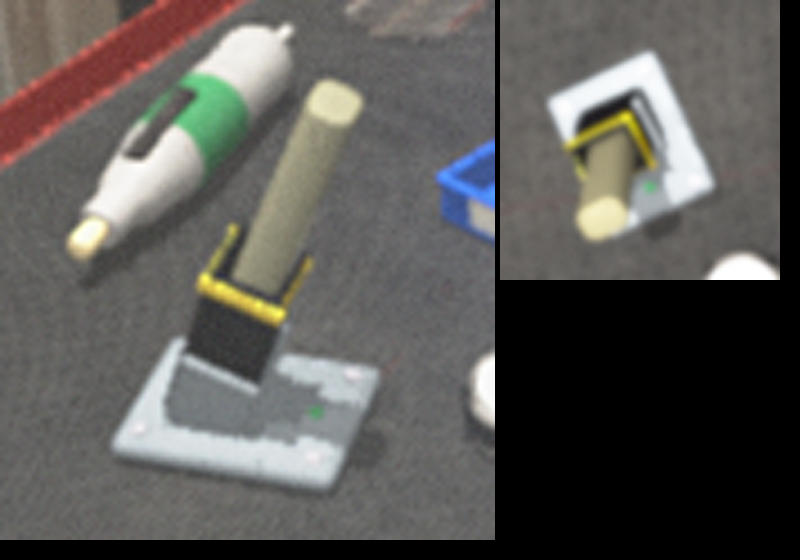

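The stand crop shows the foot corners (in the top view) at about (204,259), (233,245) and (251,283). The sleeve and the olive tail lean toward the robot, slightly to -y. I'll refine the fits and check them with an overlay.

```bash
cat > fit2.py <<'E'
from loc import *
sc,tp=camera("scene"),camera("top")
def best(pic,t,u,v,r=14):
    for d in silhouettes(pic,t):
        if np.hypot((d["rect"][0]+d["rect"][2])/2-u,(d["rect"][1]+d["rect"][3])/2-v)<r: return d["pixels"]
    print("miss",t)
def rot(P): # sleeve frame -> stand frame, about mouth
    R=np.array([[c,0,-s],[0,1,0],[s,0,c]]); return P@R.T+[xm,0,.084]
xm=-0.0
def both(name,hulls,ob,p0,yaw=True):
    r=[fit(hulls,x,p0,yaw) for x in (ob,ob[:1],ob[1:])]
    print(name,*[f"{a} {e}" for a,e in r]); return r
R={}
R["carton"]=both("carton",[box(.042,.042,.062)],[(sc,best(sc,"carton",445,240)),(tp,best(tp,"carton",455,316))],[.425,-.253,.1])
# box: rim corners from top & scene masks
for pic,u,v,n in((tp,343,272,"top"),(sc,358,274,"scene")):
    m=cv2.inRange(hsv(pic),np.array((100,120,60)),np.array((125,255,255)))>0
    m=big_cc(m,u,v); pts=np.argwhere(m)[:,::-1].astype(np.float32)
    print(n,m.sum(),cv2.minAreaRect(pts),pts.min(0),pts.max(0))
# stand: corners
A,B,C=[ray(tp,*q,.011)[:2] for q in((203.7,258.6),(233.4,244.9),(251.1,283.4))]
print("foot",np.linalg.norm(A-B),np.linalg.norm(B-C),"ctr",(A+C)/2,"yaw",np.arctan2(*(B-C)[::-1]))
S4=[ray(sc,225+x/4.5,240+y/4.5,.011)[:2] for x,y in((175,340),(380,370),(330,490),(115,450))]
S4=np.array(S4);print("scene foot",S4.mean(0),np.linalg.norm(S4-np.roll(S4,-1,0),axis=1),"yaw",np.arctan2(*(S4[0]-S4[1])[::-1]),np.arctan2(*(S4[3]-S4[2])[::-1]))
# triangulate tail (end-face centre) and mouth
def tri(us,ut):
    A=[];o=[]
    M=np.zeros((3,3));b=np.zeros(3)
    for pic,u in((sc,us),(tp,ut)):
        d=np.linalg.inv(pic["intrinsics"])@[*u,1]; d=pic["T"][:3,:3]@(d*[1,-1,-1]); d/=np.linalg.norm(d)
        P=np.eye(3)-np.outer(d,d); M+=P; b+=P@pic["T"][:3,3]
    return np.linalg.solve(M,b)
print("tail",tri((225+335/4.5,240+102/4.5),(190+103/3.5,230+218/3.5)))
E
python3 fit2.py
python3 - <<'E'
from loc import *
tp=camera("top");sc=camera("scene")
def crop(p,x0,y0,w,h,f): return cv2.resize(p["image"][y0:y0+h,x0:x0+w],None,fx=f,fy=f,interpolation=cv2.INTER_CUBIC)
im=np.zeros((600,800,3),np.uint8)
a=crop(tp,290,240,180,95,4.4); im[:a.shape[0],:a.shape[1]]=a[:,:800]
b=crop(sc,310,215,160,90,2.0);im[420:600,:320]=b
def dr(P,x0,y0,f,ox,oy,pic,col):
    u=(proj(pic,P)+.5-[x0,y0])*f+[ox,oy]; cv2.polylines(im,[np.round(cv2.convexHull(u.astype(np.float32))).astype(np.int32)],True,col,1)
for pic,a in((tp,(290,240,4.4,0,0)),(sc,(310,215,2.0,0,420))):
    dr(place(box(.068,.168,.0,.025),[.525,-.0185,-.027]),*a,pic,(255,0,0))
    dr(place(box(.068,.168,.0,.025),[.525,-.025,-.088]),*a,pic,(0,255,0))
    dr(place(cyl(.0295,.037),[.5954,-.2252,0]),*a,pic,(0,255,0))
    dr(place(box(.042,.042,.062),[.4256,-.2522,-.17]),*a,pic,(0,255,0))
cv2.imwrite("pics/ov.png",im[:,:,::-1])
E
```

```text
carton [ 0.426  -0.2515 -0.2734] 0.187 [ 0.4254 -0.2565 -0.1359] 0.054 [ 0.4268 -0.2503 -0.2503] 0.051
top 1061 ((342.53790283203125, 271.6159362792969), (81.91051483154297, 36.06689453125), 2.4540319442749023) [302. 252.] [383. 291.]
scene 1459 ((358.8529357910156, 274.0882263183594), (31.55573844909668, 74.08738708496094), 59.036251068115234) [322. 250.] [393. 299.]
foot 0.07083565984133919 0.09259209849833135 ctr [0.53275791 0.22863956] yaw 0.4157587358111805
scene foot [0.52751667 0.23282863] [0.09367292 0.07701137 0.09247272 0.07410593] yaw 0.4251045124049832 0.39342668695525
tail [0.4914121  0.2110831  0.16285421]
```

View pics/ov.png

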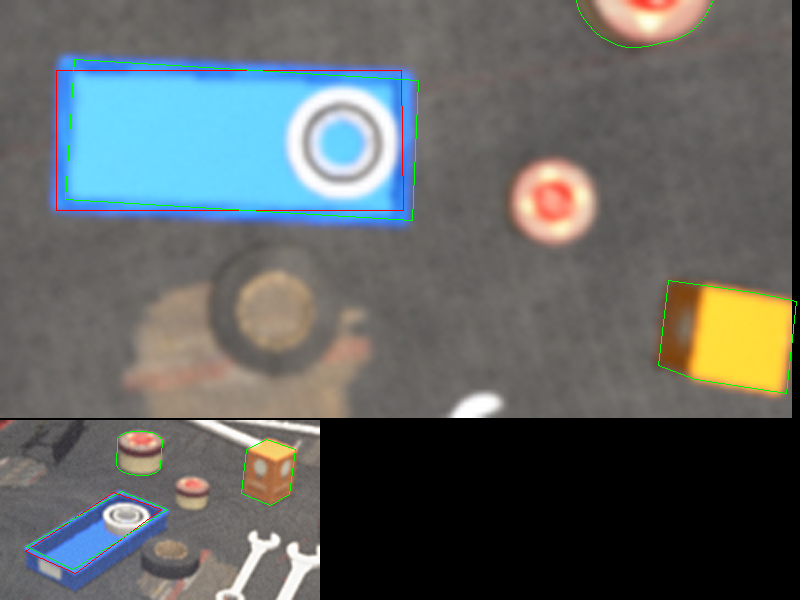

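The top-view overlay puts the box rim corners at crop (60,57), (412,72), (405,225) and (55,212), which gives a yaw of about -0.075. The tin and carton outlines fit well. I'll go above the tin now.

```bash
cat > plan.py <<'E'
import sys,json
from station import telemetry
import numpy as np
from scipy.spatial.transform import Rotation as R
def state(log=True):
    s=telemetry.read_state()
    if log: open("log.txt","a").write(json.dumps([list(map(float,s["qpos"])),list(map(float,s["tcp_pos"])),list(map(float,s["tool_rot"]))])+"\n")
    return s
def delta(p,rpy=None,Rt=None):
    s=state(); R0=R.from_euler("xyz",s["tool_rot"]); Rt=Rt or R.from_euler("xyz",rpy)
    print("t",round(s["time"],2),"q",s["qpos"].round(3).tolist(),"tcp",s["tcp_pos"].round(4).tolist(),"rpy",s["tool_rot"].round(3).tolist(),"w",round(s["grip_width"]*1e3,1))
    print("offset mm",(R0.inv().apply(np.array(p)-s["tcp_pos"])*1e3).round(1).tolist(),"dr",(R0.inv()*Rt).as_rotvec().round(3).tolist())
if __name__=="__main__":
    a=list(map(float,sys.argv[1:7])); delta(a[:3],a[3:])
E
python3 plan.py .595 -.225 .13 3.14159 0 1.496
python3 - <<'E'
from loc import *
tp=camera("top"); print(ray(tp,342.5,271.6,.025))
E
```

```text
t 2.0 q [1.124, 0.333, 0.04, 1.465, -0.013, 1.343, -0.058] tcp [0.2215, -0.6111, 0.2225] rpy [-3.142, 0.0, 0.348] w 87.4
offset mm [482.7, -235.7, 92.6] dr [-0.0, -0.0, -1.148]
[ 0.52427983 -0.02054507  0.025     ]
```

Request:
{"method": "step_arm", "body": {
  "dr": [
    [0,0,-0.12],
    [0,0,-0.24],
    [0,0,-0.36],
    [0,0,-0.48],
    [0,0,-0.6],
    [0,0,-0.72],
    [0,0,-0.84],
    [0,0,-0.96]
  ],
  "offset": [
    [40,-19,0],
    [80,-39,0],
    [120,-58,5],
    [160,-78,10],
    [200,-97,15],
    [240,-117,20],
    [280,-137,25],
    [320,-156,30]
  ],
  "jaw": [87,87,87,87,87,87,87,87]
}}

```text
time: 2.72
tcp_pos: [0.4534, -0.371, 0.1954]
tool_rot: [3.141, 0.0, 1.314]
contact_force: [0.3, -0.7, 0.3]
grip_width: 0.087
grip_force: 0.0
```

```bash
python3 plan.py .595 -.225 .13 3.14159 0 1.496
```

```text
t 2.72 q [0.836, 0.234, -0.265, 1.652, 0.064, 1.263, 0.301] tcp [0.4534, -0.371, 0.1954] rpy [3.141, 0.0, 1.314] w 87.0
offset mm [177.2, 99.8, 65.4] dr [0.001, 0.0, -0.182]
```

Request:
{"method": "step_arm", "body": {
  "dr": [
    [0,0,-0.1],
    [0,0,-0.182],
    [0,0,-0.182],
    [0,0,-0.182],
    [0,0,-0.182],
    [0,0,-0.182],
    [0,0,-0.182],
    [0,0,-0.182]
  ],
  "offset": [
    [35,20,10],
    [70,40,20],
    [105,59,35],
    [140,79,50],
    [177,100,65],
    [177,100,65],
    [177,100,65],
    [177,100,65]
  ],
  "jaw": [87,87,87,87,87,87,87,87]
}}

```text
time: 3.38
tcp_pos: [0.5948, -0.2277, 0.13]
tool_rot: [-3.141, 0.0, 1.491]
contact_force: [-1.2, 0.1, -0.5]
grip_width: 0.0866
grip_force: 0.0
```

```bash
cat > view.py <<'E'
import sys
from loc import *
from station import telemetry
# args: out, then crops: cam x0 y0 w h
out=sys.argv[1]; a=sys.argv[2:]; ims=[]
for i in range(0,len(a),5):
    p=camera(a[i]); x,y,w,h=map(int,a[i+1:i+5]); f=min(400/w,580/h) if len(a)>5 else min(800/w,600/h)
    ims.append(cv2.resize(p["image"][y:y+h,x:x+w],None,fx=f,fy=f,interpolation=cv2.INTER_CUBIC)); print(a[i],"scale",f)
    s=telemetry.read_state(); print("tcp px",proj(p,s["tcp_pos"][None]).round(1))
H=max(i.shape[0] for i in ims); im=np.hstack([cv2.copyMakeBorder(i,0,H-i.shape[0],0,0,cv2.BORDER_CONSTANT) for i in ims])
cv2.imwrite(f"pics/{out}.png",im[:,:,::-1])
E
python3 plan.py .595 -.225 .01 3.14159 0 1.496; python3 view.py tin1 scene 320 170 120 100 top 380 160 130 130
```

```text
t 3.38 q [0.586, 0.396, -0.37, 1.594, 0.152, 1.18, 0.103] tcp [0.5948, -0.2277, 0.13] rpy [-3.141, 0.0, 1.491] w 86.6
offset mm [2.8, 0.0, 120.0] dr [-0.001, 0.0, -0.005]
scene scale 3.3333333333333335
tcp px [[381.9 191.2]]
top scale 3.076923076923077
tcp px [[453.8 231.2]]
```

View pics/tin1.png

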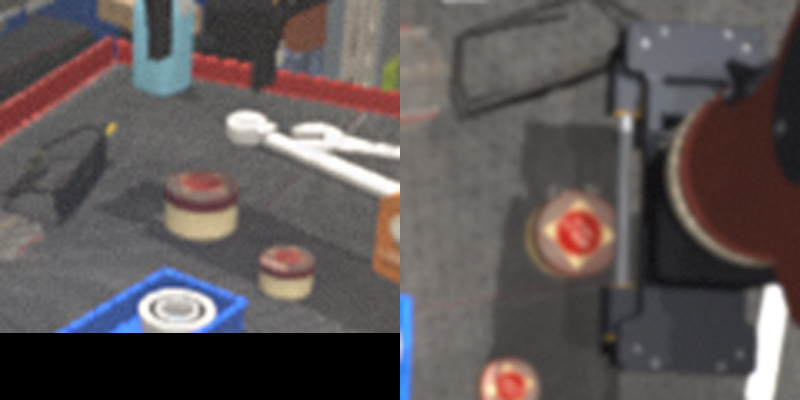

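The scene crop shows the tips straddling the tin, with their midpoint at about (384,192) against a projected TCP of (382,191). That agrees, so I'll descend to grip the lid with the tips at z = 25 mm, which keeps them above the box walls later.

Request:
{"method": "step_arm", "body": {
  "dr": [
    [0,0,-0.005],
    [0,0,-0.005],
    [0,0,-0.005],
    [0,0,-0.005],
    [0,0,-0.005],
    [0,0,-0.005],
    [0,0,-0.005],
    [0,0,-0.005]
  ],
  "offset": [
    [2,0,30],
    [2,0,60],
    [2,0,80],
    [2,0,95],
    [2,0,105],
    [2,0,105],
    [2,0,105],
    [2,0,105]
  ],
  "jaw": [87,87,87,87,87,87,50,50],
  "newtons": 20
}}

```text
time: 4.15
tcp_pos: [0.5957, -0.2265, 0.0268]
tool_rot: [3.14, 0.001, 1.494]
contact_force: [0.8, 0.1, 1.0]
grip_width: 0.08
grip_force: 0.0
```

Request:
{"method": "step_arm", "body": {
  "dr": [
    [0,0,0],
    [0,0,0],
    [0,0,0],
    [0,0,0],
    [0,0,0],
    [0,0,0]
  ],
  "offset": [
    [0,0,0],
    [0,0,0],
    [0,0,0],
    [0,0,0],
    [0,0,0],
    [0,0,0]
  ],
  "jaw": [50,50,50,50,50,50]
}}

```text
time: 4.65
tcp_pos: [0.5953, -0.2258, 0.0259]
tool_rot: [3.141, 0.0, 1.495]
contact_force: [-2.0, -0.5, 6.2]
grip_width: 0.0571
grip_force: 20.2
```

```bash
python3 plan.py .5248 -.0168 .08 3.14159 0 1.496
```

```text
t 4.65 q [0.568, 0.499, -0.354, 1.682, 0.199, 0.995, 0.069] tcp [0.5953, -0.2258, 0.0259] rpy [3.141, 0.0, 1.495] w 57.1
offset mm [203.0, -86.1, -54.2] dr [0.0, 0.0, -0.001]
```

Request:
{"method": "step_arm", "body": {
  "dr": [
    [0,0,0],
    [0,0,0],
    [0,0,0],
    [0,0,0],
    [0,0,0],
    [0,0,0],
    [0,0,0],
    [0,0,0]
  ],
  "offset": [
    [0,0,-20],
    [0,0,-50],
    [30,-12,-65],
    [65,-27,-65],
    [100,-42,-65],
    [135,-57,-65],
    [170,-72,-60],
    [203,-86,-55]
  ],
  "jaw": [50,50,50,50,50,50,50,50]
}}

```text
time: 5.32
tcp_pos: [0.5237, -0.0148, 0.0802]
tool_rot: [3.141, -0.0, 1.495]
contact_force: [1.8, 0.6, -2.2]
grip_width: 0.057
grip_force: 19.7
```

Request:
{"method": "step_arm", "body": {
  "dr": [
    [0,0,0],
    [0,0,0],
    [0,0,0]
  ],
  "offset": [
    [0,0,0],
    [0,0,0],
    [0,0,0]
  ],
  "jaw": [50,50,50]
}}

```text
time: 5.57
tcp_pos: [0.5247, -0.0171, 0.0802]
tool_rot: [-3.142, 0.0, 1.495]
contact_force: [0.4, -1.0, -1.9]
grip_width: 0.0571
grip_force: 19.7
```

```bash
python3 plan.py .5248 -.0168 .036 3.14159 0 1.496; python3 view.py tin2 scene 310 200 100 110 top 280 200 130 130;  python3 - <<'E'
from loc import *
sc,tp=camera("scene"),camera("top")
s=telemetry.read_state(); p0=s["tcp_pos"]
for pic in(sc,tp):
    for d in silhouettes(pic,"tin"): print(d["conf"],d["rect"])
    m=cv2.inRange(hsv(pic),np.array((100,120,60)),np.array((125,255,255)))>0
    pts=np.argwhere(m&(np.indices(m.shape)[0]>200)); print(len(pts))
E
```

```text
t 5.57 q [0.382, 0.246, -0.487, 1.912, 0.135, 1.016, -0.239] tcp [0.5247, -0.0171, 0.0802] rpy [-3.142, 0.0, 1.495] w 57.1
offset mm [0.3, 0.1, 44.2] dr [-0.0, 0.0, -0.001]
scene scale 4.0
tcp px [[357.5 247.9]]
top scale 3.076923076923077
tcp px [[342.7 271. ]]
0.69 [345.8, 237.8, 375.4, 263.8]
0.66 [397.9, 243.0, 413.6, 259.1]
0.19 [164.5, 209.1, 211.7, 310.5]
1744
870
```

View pics/tin2.png

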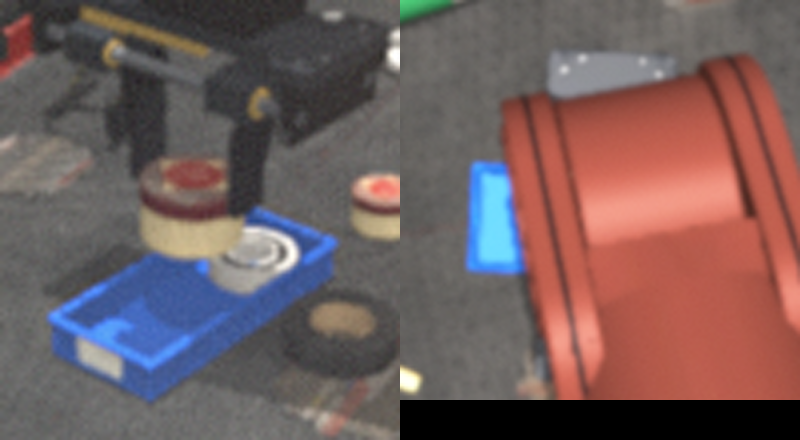

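The scene crop shows the tin held level just over the box, beside the bearing, with the box rim corners at crop (50,322), (152,372), (335,240) and (255,210). The arm hides the box in the top view. I'll compare the model projections with the image to find the scene camera's bias.

Run:
```python
from loc import *
sc=camera("scene"); p=telemetry.read_state()["tcp_pos"]
u=proj(sc,place(cyl(.0295,.013,p[2]-.0259+.024),[p[0],p[1],0])); v=proj(sc,place(cyl(.0285,.037,p[2]-.0259),[p[0],p[1],0]))
print("model tin rect",u.min(0),u.max(0),v.min(0),v.max(0))
m=[d for d in silhouettes(sc,"tin") if abs(d["rect"][0]-346)<6][0]; print(m["rect"])
# y-shifted versions
for dx,dy in((.005,0),(0,.005)):
    v=proj(sc,place(cyl(.0285,.037,p[2]-.0259),[p[0]+dx,p[1]+dy,0])); print(dx,dy,v.min(0),v.max(0))
# box rim corners as seen (scene crop), at z=.025
c=np.array([(50,322),(152,372),(335,240),(255,210)])/4+[310,200]-.5
w=np.array([ray(sc,*q,.025)[:2] for q in c]); print(w.round(4).tolist(),w.mean(0),np.linalg.norm(w-np.roll(w,-1,0),axis=1))
b=[colour(sc,(100,120,60),(125,255,255),358,274)]
```

```text
model tin rect [344.0029316  237.31497476] [371.12579578 255.34954106] [344.39335743 237.51917558] [370.66505992 264.75607161]
[343.6, 237.4, 372.7, 262.9]
0.005 0 [342.57372117 236.91472514] [368.72907294 264.04887628]
0 0.005 [343.0757811 238.3448015] [369.41413248 265.70994005]
[[0.5608, 0.0643], [0.4891, 0.0699], [0.4822, -0.1047], [0.5388, -0.1074]] [ 0.51773453 -0.01947926] [0.0719886  0.17468284 0.05670384 0.17308719]
```

Request:
{"method": "step_arm", "body": {
  "dr": [
    [0,0,0],
    [0,0,0],
    [0,0,0],
    [0,0,0],
    [0,0,0],
    [0,0,0]
  ],
  "offset": [
    [0,0,12],
    [0,0,22],
    [0,0,30],
    [0,0,37],
    [0,0,42],
    [0,0,42]
  ],
  "jaw": [50,50,50,50,50,50]
}}

```text
time: 6.47
tcp_pos: [0.5238, -0.0167, 0.0367]
tool_rot: [-3.139, -0.0, 1.495]
contact_force: [-0.1, -0.7, -2.5]
grip_width: 0.0572
grip_force: 19.7
```

Request:
{"method": "step_arm", "body": {
  "dr": [
    [0,0,0],
    [0,0,0],
    [0,0,0],
    [0,0,0],
    [0,0,0]
  ],
  "offset": [
    [0,0,3],
    [0,0,5],
    [0,0,7],
    [0,0,8],
    [0,0,8]
  ],
  "jaw": [50,50,50,50,50]
}}

```text
time: 6.88
tcp_pos: [0.5247, -0.0168, 0.0302]
tool_rot: [3.142, -0.0, 1.495]
contact_force: [0.3, 0.2, -1.9]
grip_width: 0.0571
grip_force: 19.7
```

Request:
{"method": "step_arm", "body": {
  "dr": [
    [0,0,0],
    [0,0,0],
    [0,0,0],
    [0,0,0],
    [0,0,0],
    [0,0,0],
    [0,0,0]
  ],
  "offset": [
    [0,0,1],
    [0,0,1],
    [-1,0,1],
    [-2,0,1],
    [-3,0,1],
    [-4,0,1],
    [-4,0,1]
  ],
  "jaw": [50,50,50,50,50,50,50]
}}

```text
time: 7.47
tcp_pos: [0.5244, -0.0212, 0.0293]
tool_rot: [3.142, 0.0, 1.494]
contact_force: [-0.0, 0.5, -1.7]
grip_width: 0.0568
grip_force: 19.7
```

Request:
{"method": "step_arm", "body": {
  "dr": [
    [0,0,0],
    [0,0,0],
    [0,0,0],
    [0,0,0],
    [0,0,0]
  ],
  "offset": [
    [0,0,1],
    [0,0,2],
    [0,0,2],
    [-1,0,2],
    [-1,0,2]
  ],
  "jaw": [50,50,50,50,50]
}}

```text
time: 7.88
tcp_pos: [0.5246, -0.021, 0.0287]
tool_rot: [3.141, -0.0, 1.495]
contact_force: [-6.2, 2.2, 16.5]
grip_width: 0.0571
grip_force: 20.8
```

Request:
{"method": "step_arm", "body": {
  "dr": [
    [0,0,0],
    [0,0,0],
    [0,0,0],
    [0,0,0],
    [0,0,0],
    [0,0,0],
    [0,0,0],
    [0,0,0]
  ],
  "offset": [
    [0,0,-1],
    [0,0,-1],
    [0,0,-1],
    [0,0,-1],
    [0,0,-1],
    [0,0,-10],
    [0,0,-35],
    [0,0,-70]
  ],
  "jaw": [57,72,80,87,87,87,87,87]
}}

```text
time: 8.55
tcp_pos: [0.5223, -0.0217, 0.0962]
tool_rot: [-3.137, -0.001, 1.495]
contact_force: [0.7, -0.1, -0.4]
grip_width: 0.0856
grip_force: 0.0
```

```bash
python3 plan.py .426 -.253 .15 3.14159 0 1.35
```

```text
t 8.55 q [0.396, 0.225, -0.489, 1.898, 0.12, 1.052, -0.218] tcp [0.5223, -0.0217, 0.0962] rpy [-3.137, -0.001, 1.495] w 85.6
offset mm [-237.9, -78.8, -53.5] dr [-0.005, -0.0, 0.145]
```

Request:
{"method": "step_arm", "body": {
  "dr": [
    [0,0,0.03],
    [0,0,0.06],
    [0,0,0.1],
    [0,0,0.125],
    [0,0,0.125],
    [0,0,0.125],
    [0,0,0.125],
    [0,0,0.125]
  ],
  "offset": [
    [-35,-11,-20],
    [-70,-23,-35],
    [-105,-34,-50],
    [-140,-46,-54],
    [-175,-58,-54],
    [-210,-70,-54],
    [-238,-79,-54],
    [-238,-79,-54]
  ],
  "jaw": [87,87,87,87,87,87,87,87]
}}

```text
time: 9.22
tcp_pos: [0.4243, -0.2593, 0.1519]
tool_rot: [3.142, 0.002, 1.362]
contact_force: [0.1, -0.4, 0.1]
grip_width: 0.087
grip_force: 0.0
```

```bash
python3 plan.py .426 -.253 .036 3.14159 0 1.37; python3 view.py c1 scene 320 215 160 100 top 280 230 130 80
```

```text
t 9.22 q [0.721, 0.091, -0.277, 1.909, 0.03, 1.144, 0.224] tcp [0.4243, -0.2593, 0.1519] rpy [3.142, 0.002, 1.362] w 87.0
offset mm [6.8, 0.3, 115.9] dr [0.0, 0.002, -0.008]
scene scale 2.5
tcp px [[449.7 194.5]]
top scale 3.076923076923077
tcp px [[475.7 320.6]]
```

View pics/c1.png

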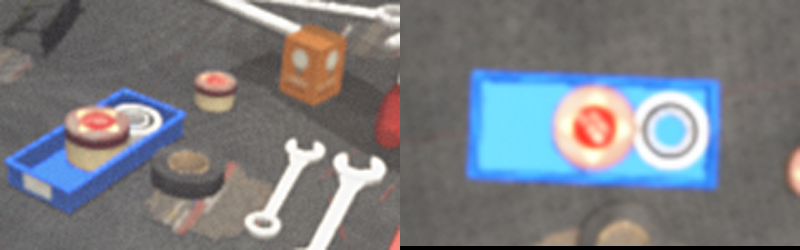

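The tin stands flat in the box against the bearing, and the +y end (crop 475–552) is free for the carton. Now I'll grasp the carton.

Request:
{"method": "step_arm", "body": {
  "dr": [
    [0,0,-0.008],
    [0,0,-0.008],
    [0,0,-0.008],
    [0,0,-0.008],
    [0,0,-0.008],
    [0,0,-0.008],
    [0,0,-0.008],
    [0,0,-0.008]
  ],
  "offset": [
    [6,1,30],
    [6,1,60],
    [6,1,85],
    [6,1,105],
    [6,1,116],
    [6,1,116],
    [6,1,116],
    [6,1,116]
  ],
  "jaw": [87,87,87,87,87,87,60,35],
  "newtons": 10
}}

```text
time: 9.98
tcp_pos: [0.4309, -0.2474, 0.0367]
tool_rot: [3.14, 0.0, 1.378]
contact_force: [-0.1, -0.3, 0.7]
grip_width: 0.0801
grip_force: 0.0
```

Request:
{"method": "step_arm", "body": {
  "dr": [
    [0,0,0],
    [0,0,0],
    [0,0,0],
    [0,0,0],
    [0,0,0],
    [0,0,0],
    [0,0,0]
  ],
  "offset": [
    [0,0,0],
    [0,0,0],
    [0,0,0],
    [0,0,0],
    [0,0,0],
    [0,0,0],
    [0,0,0]
  ],
  "jaw": [35,35,35,35,35,35,35]
}}

```text
time: 10.57
tcp_pos: [0.4296, -0.2474, 0.0354]
tool_rot: [-3.142, -0.0, 1.378]
contact_force: [-1.0, 0.7, 1.5]
grip_width: 0.0423
grip_force: 10.0
```

```bash
python3 plan.py .5285 .0335 .10 3.14159 0 1.496
```

```text
t 10.57 q [0.694, 0.229, -0.287, 2.023, 0.082, 0.9, 0.17] tcp [0.4296, -0.2474, 0.0354] rpy [-3.142, -0.0, 1.378] w 42.3
offset mm [294.7, 43.1, -64.6] dr [-0.0, -0.0, -0.118]
```

Request:
{"method": "step_arm", "body": {
  "dr": [
    [0,0,0],
    [0,0,0],
    [0,0,-0.05],
    [0,0,-0.1],
    [0,0,-0.118],
    [0,0,-0.118],
    [0,0,-0.118],
    [0,0,-0.118]
  ],
  "offset": [
    [0,0,-30],
    [0,0,-70],
    [38,6,-80],
    [76,12,-80],
    [115,18,-80],
    [154,24,-80],
    [192,30,-80],
    [230,36,-80]
  ],
  "jaw": [35,35,35,35,35,35,35,35]
}}

```text
time: 11.23
tcp_pos: [0.5094, -0.0268, 0.1155]
tool_rot: [3.141, 0.0, 1.495]
contact_force: [0.9, 0.1, -1.0]
grip_width: 0.0422
grip_force: 10.0
```

```bash
python3 plan.py .5288 .0385 .10 3.14159 0 1.496
```

```text
t 11.23 q [0.418, 0.173, -0.493, 1.912, 0.093, 1.078, -0.187] tcp [0.5094, -0.0268, 0.1155] rpy [3.141, 0.0, 1.495] w 42.2
offset mm [66.6, 14.4, 15.5] dr [0.001, 0.0, -0.001]
```

Request:
{"method": "step_arm", "body": {
  "dr": [
    [0,0,0],
    [0,0,0],
    [0,0,0],
    [0,0,0],
    [0,0,0]
  ],
  "offset": [
    [35,8,5],
    [64,14,15],
    [64,14,15],
    [64,14,15],
    [64,14,15]
  ],
  "jaw": [35,35,35,35,35]
}}

```text
time: 11.65
tcp_pos: [0.5277, 0.0337, 0.1]
tool_rot: [-3.141, 0.0, 1.496]
contact_force: [0.4, -0.6, 0.6]
grip_width: 0.0417
grip_force: 10.0
```

```bash
python3 plan.py .5288 .0385 .048 3.14159 0 1.496; python3 view.py c2 scene 300 190 110 125
python3 - <<'E'
from loc import *
sc=camera("scene"); s=telemetry.read_state(); p=s["tcp_pos"]
for d in silhouettes(sc,"carton"):
    print(d["conf"],d["rect"])
    if d["conf"]>.4: 
        m=d["pixels"]
        b=box(.042,.042,.062); b[:,2]+=p[2]-.0354
        print("fit",fit([b],[(sc,m)],[p[0],p[1],-.075],False))
b=box(.042,.042,.062); b[:,2]+=p[2]-.0354
for dy in(0,-.005): u=proj(sc,place(b,[p[0],p[1]+dy,-.075])); print("model",dy,u.min(0),u.max(0))
E
```

```text
t 11.65 q [0.324, 0.235, -0.528, 1.882, 0.135, 1.06, -0.334] tcp [0.5277, 0.0337, 0.1] rpy [-3.141, 0.0, 1.496] w 41.7
offset mm [4.9, 0.8, 52.0] dr [-0.001, 0.0, -0.0]
scene scale 4.8
tcp px [[342.9 248.5]]
model 0 [328.75792449 230.71507967] [357.35023603 270.10895448]
model -0.005 [330.22311902 229.87813546] [358.70630902 269.10171233]
```

View pics/c2.png

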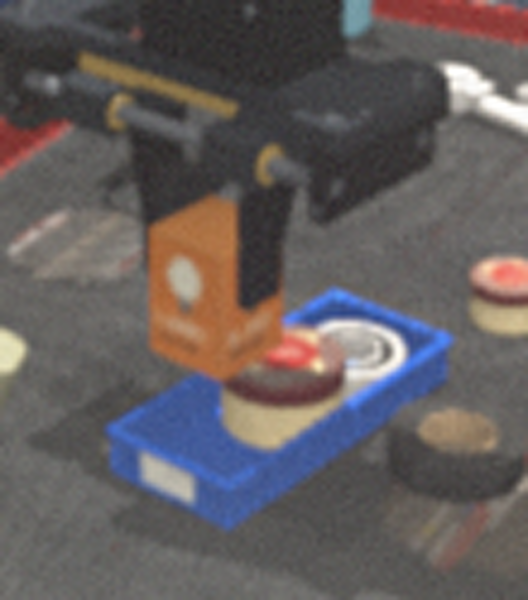

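The carton's lower corners are at crop (150,345), (222,380) and (282,320), which puts it about 4–5 mm to the -y side of the TCP. I'll shift 4 mm to +y and lower it.

Request:
{"method": "step_arm", "body": {
  "dr": [
    [0,0,0],
    [0,0,0],
    [0,0,0],
    [0,0,0],
    [0,0,0],
    [0,0,0],
    [0,0,0]
  ],
  "offset": [
    [4,1,5],
    [4,1,20],
    [4,1,33],
    [4,1,44],
    [4,1,52],
    [4,1,57],
    [4,1,57]
  ],
  "jaw": [35,35,35,35,35,35,35]
}}

```text
time: 12.38
tcp_pos: [0.5286, 0.0379, 0.0422]
tool_rot: [-3.14, 0.0, 1.495]
contact_force: [0.2, 0.2, -0.6]
grip_width: 0.0414
grip_force: 10.0
```

Request:
{"method": "step_arm", "body": {
  "dr": [
    [0,0,0],
    [0,0,0],
    [0,0,0],
    [0,0,0],
    [0,0,0]
  ],
  "offset": [
    [0,0,2],
    [0,0,3],
    [0,0,4],
    [0,0,5],
    [0,0,5]
  ],
  "jaw": [35,35,35,35,35]
}}

```text
time: 12.8
tcp_pos: [0.5294, 0.0381, 0.0385]
tool_rot: [3.141, -0.0, 1.496]
contact_force: [0.4, 0.1, -0.1]
grip_width: 0.0419
grip_force: 10.0
```

Request:
{"method": "step_arm", "body": {
  "dr": [
    [0,0,0],
    [0,0,0],
    [0,0,0]
  ],
  "offset": [
    [0,0,1],
    [0,0,1],
    [0,0,1]
  ],
  "jaw": [35,35,35]
}}

```text
time: 13.05
tcp_pos: [0.5294, 0.0382, 0.0381]
tool_rot: [3.141, 0.0, 1.496]
contact_force: [-3.1, -1.3, 6.3]
grip_width: 0.0421
grip_force: 10.0
```

Request:
{"method": "step_arm", "body": {
  "dr": [
    [0,0,0],
    [0,0,0],
    [0,0,0],
    [0,0,0],
    [0,0,0],
    [0,0,0],
    [0,0,0],
    [0,0,0]
  ],
  "offset": [
    [0,0,-1],
    [0,0,-1],
    [0,0,-1],
    [0,0,-1],
    [0,0,-15],
    [0,0,-50],
    [0,0,-90],
    [0,0,-130]
  ],
  "jaw": [50,65,80,87,87,87,87,87]
}}

```text
time: 13.72
tcp_pos: [0.5284, 0.0382, 0.1683]
tool_rot: [-3.14, -0.0, 1.496]
contact_force: [1.9, -0.4, 0.5]
grip_width: 0.084
grip_force: 0.0
```

```bash
cat > light.py <<'E'
from loc import *
from plan import state
sc,tp=camera("scene"),camera("top")
yaw=.41
Rm=np.array([[c,0,-s],[0,1,0],[s,0,c]])
L=box(.020,.026,.088)@Rm.T+[0,0,.084]   # visible part, mouth at origin
obs=[]
for pic,u,v in((sc,292,282),(tp,222,282)):
    for t in("pen_light",):
        for d in silhouettes(pic,t):
            cx,cy=(d["rect"][0]+d["rect"][2])/2,(d["rect"][1]+d["rect"][3])/2
            print(t,round(float(d["conf"]),2),d["rect"])
            if np.hypot(cx-u,cy-v)<14: obs.append((pic,d["pixels"])); break
for o in([obs]+[[x] for x in obs] if len(obs)>1 else [obs]):
    if not o: continue
    for p0 in([.52,.223,yaw],): 
        print("mouth",fit([L],o,p0,False),fit([L],o,p0,True))
s=state(); print(s["qpos"].round(3).tolist(),s["tcp_pos"],s["time"])
for n,pic in(("s",sc),("t",tp)): cv2.imwrite(f"pics/_{n}.png",pic["image"][:,:,::-1])
E
python3 light.py
```

```text
pen_light 0.83 [279.7, 254.9, 304.7, 305.0]
pen_light 0.56 [214.0, 268.2, 227.7, 296.9]
mouth (array([0.522 , 0.2241]), np.float64(0.448)) (array([0.5203, 0.2264, 0.5473]), np.float64(0.414))
mouth (array([0.5196, 0.2272]), np.float64(0.157)) (array([0.5184, 0.228 , 0.5096]), np.float64(0.135))
mouth (array([0.5246, 0.2246]), np.float64(0.244)) (array([0.5236, 0.2254, 0.4725]), np.float64(0.242))
[0.336, 0.169, -0.54, 1.804, 0.094, 1.192, -0.308] [0.52985339 0.03804881 0.16839059] 13.9167
```

```bash
cat > kin.py <<'E'
import json,itertools,numpy as np
from scipy.optimize import least_squares
from scipy.spatial.transform import Rotation as R
lo=np.array([-2.58,-.38,-1.3,.25,-1.5,.08,-2.65]); hi=np.array([2.58,2.09,1.39,2.4,4.64,2.09,2.65])
D=[json.loads(l) for l in open("log.txt")]
def fk(q,sg,v):
    rz=lambda a:R.from_euler("z",a); ry=lambda a:R.from_euler("y",a)
    Q=rz(sg[0]*q[0]+v[0])*ry(q[1]); p=np.array([0,0,v[1]])+rz(sg[0]*q[0]+v[0]).apply([v[6],0,0])+Q.apply([v[7],0,v[2]])
    Q=Q*rz(sg[1]*q[2])*ry(q[3]); p=p+Q.apply([v[8],0,v[3]])
    Q=Q*rz(sg[2]*q[4])*ry(q[5]); p=p+Q.apply([v[9],0,v[4]]); return p,Q*rz(sg[3]*q[6]+v[5])
def res(v,sg):
    o=[]
    for q,p,r in D:
        a,Q=fk(q,sg,v); o+=[*(a-p),*(.3*(R.from_euler("xyz",r).inv()*Q).as_rotvec())]
    return np.array(o+[*(.02*v[6:])])
def model():
    best=None
    for sg in itertools.product((1,-1),repeat=4):
        for o1 in(0,-2.36):
          for o7 in (0,1.57,3.14,-1.57):
            r=least_squares(res,[o1,.3,.4,.4,.3,o7,0,0,0,0],args=(sg,),max_nfev=40)
            if best is None or r.cost<best[0]: best=(r.cost,sg,r.x)
    return best
if __name__=="__main__":
    b=model(); print(b[0],b[1],b[2].round(4).tolist()); json.dump([b[1],list(b[2])],open("kin.json","w"))
    print(np.abs(res(b[2],b[1])).reshape(-1)[:-4].reshape(-1,6).max(0).round(4))
E
python3 kin.py
```

```text
7.919961487101066e-05 (-1, -1, -1, -1) [-0.0686, 0.4307, 0.4871, 0.511, 0.5409, 1.5022, 0.0085, 0.0047, 0.0133, 0.0188]
[0.004  0.0069 0.0021 0.     0.0001 0.    ]
```

```bash
cat > ik.py <<'E'
import json,numpy as np
from kin import fk,lo,hi
from scipy.optimize import least_squares
from scipy.spatial.transform import Rotation as R
sg,v=json.load(open("kin.json")); v=np.array(v)
def ik(p,Q,q0):
    def f(q):
        a,A=fk(q,sg,v); return np.r_[(a-p)*10,(Q.inv()*A).as_rotvec()*3,.02*(q-q0)]
    r=least_squares(f,np.clip(q0,lo+.01,hi-.01),bounds=(lo+.01,hi-.01)); a,A=fk(r.x,sg,v)
    return r.x,np.linalg.norm(a-p)*1e3,np.linalg.norm((Q.inv()*A).as_rotvec())
def frame(z,y):  # tool z, closing axis y
    z=z/np.linalg.norm(z); y=y-z*(y@z); y/=np.linalg.norm(y); return R.from_matrix(np.c_[np.cross(y,z),y,z])
def aim(az,tilt): return np.array([np.sin(tilt)*np.cos(az),np.sin(tilt)*np.sin(az),-np.cos(tilt)])
E
cat > try.py <<'E'
from ik import *
q0=np.array([0.336,0.169,-0.54,1.804,0.094,1.192,-0.308])
yaw=.41; u=-aim(yaw,.35); mouth=np.array([.522,.2255,.084]); sy=np.array([-np.sin(yaw),np.cos(yaw),0])
box=np.array([.5243,-.0225,.003])
G=mouth+.063*u; tcp=G-.019*u
for nm,y in(("y+",sy),("y-",-sy),("x+",np.cross(sy,u)),("x-",-np.cross(sy,u))):
    Q=frame(-u,y); q,e,a=ik(tcp,Q,q0); print(nm,"grasp",q.round(2),round(e,1),round(a,3),Q.as_euler("xyz").round(3), tcp.round(4))
    q1,e,a=ik(tcp+.15*u,Q,q); print("   out",q1.round(2),round(e,1),round(a,3))
    for az in(yaw,0,-.4,-.8,-1.2,-1.57,-2.0):
        for t in(.62,.75):
            d=aim(az,t); P=box-.284*d
            Qf=R.from_rotvec([0,0,az-yaw])*Q; Qf=R.from_rotvec(np.cross(-R.from_rotvec([0,0,az-yaw]).apply(u),d)/max(1e-9,np.linalg.norm(np.cross(-R.from_rotvec([0,0,az-yaw]).apply(u),d)))*(t-.35))*Qf
            q2,e,a=ik(P,Qf,q1)
            if e<3 and a<.02: print("   az",az,t,q2.round(2),"margin",np.minimum(q2-lo,hi-q2).min().round(2),P.round(3))
E
python3 try.py
```

```text
y+ grasp [ 0.01 -0.13 -0.47  2.23 -0.1   0.68  1.58] 0.0 0.0 [ 3.142  0.35  -2.732] [0.5082 0.2195 0.1253]
   out [-0.43 -0.37 -0.03  2.12 -0.02  1.04  1.52] 0.7 0.004
   az -0.8 0.62 [-0.51 -0.17 -0.57  2.18  0.53  1.3  -0.49] margin 0.21 [0.409 0.096 0.234]
   az -0.8 0.75 [-0.93  0.02 -0.4   2.2   0.67  1.38 -0.84] margin 0.2 [0.389 0.116 0.211]
   az -1.2 0.62 [-0.97  0.21  0.02  1.82  0.53  1.46 -0.73] margin 0.58 [0.465 0.131 0.234]
   az -1.2 0.75 [-1.2   0.37  0.16  1.77  0.54  1.49 -0.85] margin 0.6 [0.454 0.158 0.211]
   az -1.57 0.62 [-1.05  0.51  0.38  1.45  0.31  1.59 -0.73] margin 0.5 [0.524 0.143 0.234]
   az -1.57 0.75 [-1.16  0.69  0.47  1.34  0.28  1.65 -0.76] margin 0.44 [0.524 0.171 0.211]
   az -2.0 0.62 [-0.84  0.82  0.51  0.99  0.08  1.84 -0.81] margin 0.25 [0.593 0.128 0.234]
   az -2.0 0.75 [-0.83  1.02  0.51  0.76  0.09  1.99 -0.84] margin 0.1 [0.605 0.154 0.211]
y- grasp [ 0.34 -0.16 -0.78  2.23 -0.19  0.69 -1.48] 0.0 0.0 [ 3.142 -0.35   0.41 ] [0.5082 0.2195 0.1253]
   out [-0.41 -0.37 -0.05  2.12 -0.03  1.04 -1.61] 0.8 0.004
x+ grasp [ 0.14 -0.14 -0.59  2
[... 341 characters left out ...]
 0.21  0.01  1.82  0.53  1.46 -2.3 ] margin 0.35 [0.465 0.131 0.234]
   az -1.2 0.75 [-1.19  0.37  0.15  1.77  0.55  1.49 -2.42] margin 0.23 [0.454 0.158 0.211]
   az -1.57 0.62 [-1.05  0.51  0.37  1.45  0.32  1.59 -2.31] margin 0.34 [0.524 0.143 0.234]
   az -1.57 0.75 [-1.16  0.69  0.46  1.34  0.29  1.65 -2.34] margin 0.31 [0.524 0.171 0.211]
   az -2.0 0.62 [-0.83  0.82  0.51  0.99  0.08  1.84 -2.38] margin 0.25 [0.593 0.128 0.234]
   az -2.0 0.75 [-0.82  1.02  0.5   0.76  0.09  1.99 -2.41] margin 0.1 [0.605 0.154 0.211]
x- grasp [ 0.94 -0.37 -1.22  2.22 -0.62  0.78 -2.64] 2.6 0.023 [-2.792  0.    -1.161] [0.5082 0.2195 0.1253]
   out [ 0.48 -0.37 -0.6   2.08 -0.46  1.14 -2.64] 16.8 0.114
```

```bash
cat > go.py <<'E'
from ik import *; from plan import state
import sys
def show(p,Q):
    s=state(); R0=R.from_euler("xyz",s["tool_rot"]); d=(R0.inv()*Q).as_rotvec(); o=R0.inv().apply(p-s["tcp_pos"])*1e3
    print("tcp",s["tcp_pos"].round(4),"t",round(s["time"],2)); print("off",o.round(1).tolist(),"dr",d.round(3).tolist(),"rows>=",max(np.linalg.norm(o)/41,np.linalg.norm(d)/.124).round(1))
yaw=.41; u=-aim(yaw,.35); mouth=np.array([.522,.2255,.084]); sy=np.array([-np.sin(yaw),np.cos(yaw),0])
G=mouth+.063*u; tcp=G-.019*u; Qg=frame(-u,sy); box=np.array([.5243,-.0225,.003])
E
python3 -c "
from go import *
show(tcp+.08*u,Qg)"
```

```text
tcp [0.5299 0.038  0.1684] t 13.92
off [166.5, -59.5, -32.3] dr [-0.358, -0.214, -2.032] rows>= 16.7
```

Request:
{"method": "step_arm", "body": {
  "dr": [
    [-0.02,-0.013,-0.12],
    [-0.042,-0.025,-0.24],
    [-0.063,-0.038,-0.36],
    [-0.085,-0.05,-0.48],
    [-0.106,-0.063,-0.6],
    [-0.127,-0.076,-0.72],
    [-0.148,-0.089,-0.84],
    [-0.17,-0.1,-0.96]
  ],
  "offset": [
    [0,0,-20],
    [0,0,-40],
    [5,-5,-60],
    [10,-10,-60],
    [15,-15,-60],
    [20,-20,-60],
    [25,-25,-60],
    [30,-30,-60]
  ],
  "jaw": [87,87,87,87,87,87,87,87]
}}

```text
time: 14.58
tcp_pos: [0.5004, 0.0705, 0.2255]
tool_rot: [3.042, 0.16, 2.457]
contact_force: [0.6, -0.2, 0.1]
grip_width: 0.0875
grip_force: 0.0
```

```bash
python3 -c "
from go import *
show(tcp+.08*u,Qg); print(state()['qpos'].round(2))"
```

```text
tcp [0.5004 0.0705 0.2255] t 14.58
off [103.5, 94.6, 18.1] dr [-0.187, -0.118, -1.066] rows>= 8.8
[ 0.36 -0.08 -0.6   1.93  0.02  1.11  0.64]
```

Request:
{"method": "step_arm", "body": {
  "dr": [
    [-0.021,-0.013,-0.12],
    [-0.042,-0.026,-0.24],
    [-0.063,-0.04,-0.36],
    [-0.084,-0.053,-0.48],
    [-0.105,-0.066,-0.6],
    [-0.126,-0.079,-0.72],
    [-0.147,-0.092,-0.84],
    [-0.168,-0.106,-0.96]
  ],
  "offset": [
    [10,9,0],
    [22,20,0],
    [35,32,0],
    [50,45,0],
    [65,59,5],
    [80,73,10],
    [92,84,14],
    [103,94,18]
  ],
  "jaw": [87,87,87,87,87,87,87,87]
}}

```text
time: 15.25
tcp_pos: [0.4837, 0.2085, 0.2005]
tool_rot: [3.123, 0.337, -2.843]
contact_force: [0.6, -0.2, 0.5]
grip_width: 0.0868
grip_force: 0.0
```

```bash
python3 -c "
from go import *
show(tcp+.08*u,Qg); print(state()['qpos'].round(2))"
```

```text
tcp [0.4837 0.2085 0.2005] t 15.25
off [0.6, 0.3, -0.2] dr [-0.019, -0.012, -0.105] rows>= 0.9
[ 0.18 -0.14 -0.64  2.05 -0.05  0.87  1.42]
```

Request:
{"method": "step_arm", "body": {
  "dr": [
    [-0.019,-0.012,-0.105],
    [-0.019,-0.012,-0.105],
    [-0.019,-0.012,-0.105]
  ],
  "offset": [
    [0,0,0],
    [0,0,0],
    [0,0,0]
  ],
  "jaw": [87,87,87]
}}

```text
time: 15.5
tcp_pos: [0.4843, 0.2069, 0.2011]
tool_rot: [3.14, 0.35, -2.743]
contact_force: [-0.1, -0.5, 0.6]
grip_width: 0.0869
grip_force: 0.0
```

```bash
python3 -c "
from go import *
show(tcp,Qg)"; python3 light.py; python3 view.py l1 scene 240 190 180 150 top 180 200 220 130
```

```text
tcp [0.4843 0.2069 0.2011] t 15.5
off [0.7, 2.2, 80.4] dr [-0.002, -0.0, -0.011] rows>= 2.0
pen_light 0.96 [277.8, 259.9, 307.4, 307.4]
pen_light 0.51 [216.5, 268.0, 228.8, 291.1]
mouth (array([0.5211, 0.2231]), np.float64(0.614)) (array([0.5201, 0.2248, 0.5775]), np.float64(0.605))
mouth (array([0.5174, 0.2276]), np.float64(0.129)) (array([0.5173, 0.2277, 0.4161]), np.float64(0.128))
mouth (array([0.5296, 0.2253]), np.float64(0.256)) (array([0.5294, 0.228 , 0.549 ]), np.float64(0.237))
[0.166, -0.147, -0.614, 2.057, -0.087, 0.854, 1.56] [0.48506546 0.20742175 0.20238492] 15.7
scene scale 2.2222222222222223
tcp px [[302.5 242.4]]
top scale 1.8181818181818181
tcp px [[216.4 297. ]]
```

View pics/l1.png

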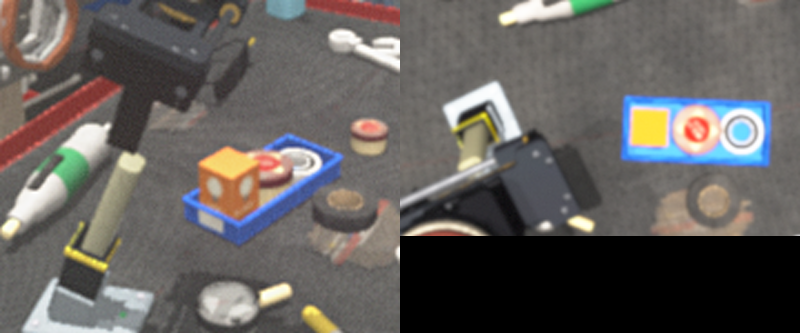

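The carton, tin and bearing all stand properly in the box. The open gripper is lined up over the light's tail at scene crop (130,155). Next I'll move down along the axis and close gently.

Request:
{"method": "step_arm", "body": {
  "dr": [
    [0,0,-0.011],
    [0,0,-0.011],
    [0,0,-0.011],
    [0,0,-0.011],
    [0,0,-0.011],
    [0,0,-0.011],
    [0,0,-0.011],
    [0,0,-0.011]
  ],
  "offset": [
    [0,2,15],
    [0,2,35],
    [0,2,55],
    [0,2,70],
    [0,2,80],
    [0,2,80],
    [0,2,80],
    [0,2,80]
  ],
  "jaw": [87,87,87,87,87,87,60,40],
  "newtons": 10
}}

```text
time: 16.47
tcp_pos: [0.5099, 0.2206, 0.1284]
tool_rot: [-3.138, 0.353, -2.727]
contact_force: [0.3, 0.6, 0.6]
grip_width: 0.0802
grip_force: 0.0
```

Request:
{"method": "step_arm", "body": {
  "dr": [
    [0,0,0],
    [0,0,0],
    [0,0,0],
    [0,0,0],
    [0,0,0],
    [0,0,0],
    [0,0,0],
    [0,0,0]
  ],
  "offset": [
    [0,0,0],
    [0,0,0],
    [0,0,0],
    [0,0,0],
    [0,0,0],
    [0,0,0],
    [0,0,0],
    [0,0,0]
  ],
  "jaw": [20,20,20,20,20,20,20,20]
}}

```text
time: 17.13
tcp_pos: [0.5095, 0.2203, 0.1274]
tool_rot: [-3.138, 0.352, -2.727]
contact_force: [0.7, -0.6, 0.0]
grip_width: 0.0285
grip_force: 0.0
```

Request:
{"method": "step_arm", "body": {
  "dr": [
    [0,0,0],
    [0,0,0],
    [0,0,0],
    [0,0,0]
  ],
  "offset": [
    [0,0,0],
    [0,0,0],
    [0,0,0],
    [0,0,0]
  ],
  "jaw": [20,20,20,20]
}}

```text
time: 17.47
tcp_pos: [0.5095, 0.2204, 0.1274]
tool_rot: [-3.138, 0.352, -2.727]
contact_force: [0.2, -0.3, -0.3]
grip_width: 0.026
grip_force: 10.0
```

Request:
{"method": "step_arm", "body": {
  "dr": [
    [0,0,0],
    [0,0,0],
    [0,0,0],
    [0,0,0],
    [0,0,0],
    [0,0,0]
  ],
  "offset": [
    [0,0,0],
    [0,0,0],
    [0,0,-5],
    [0,0,-12],
    [0,0,-20],
    [0,0,-30]
  ],
  "jaw": [20,20,20,20,20,20],
  "newtons": 25
}}

```text
time: 17.97
tcp_pos: [0.4995, 0.2161, 0.1561]
tool_rot: [-3.138, 0.352, -2.727]
contact_force: [0.6, 1.2, -0.2]
grip_width: 0.0254
grip_force: 25.0
```

Request:
{"method": "step_arm", "body": {
  "dr": [
    [0,0,0],
    [0,0,0],
    [0,0,0],
    [0,0,0],
    [0,0,0],
    [0,0,0]
  ],
  "offset": [
    [0,0,-12],
    [0,0,-25],
    [0,0,-40],
    [0,0,-55],
    [0,0,-62],
    [0,0,-62]
  ],
  "jaw": [20,20,20,20,20,20]
}}

```text
time: 18.47
tcp_pos: [0.4808, 0.208, 0.2162]
tool_rot: [-3.137, 0.356, -2.727]
contact_force: [1.0, -0.0, -1.1]
grip_width: 0.0257
grip_force: 25.0
```

```bash
cat > fin.py <<'E'
from go import *
q=state()["qpos"]; s=state()
for az in(-1.0,-1.2,-1.4,-1.57):
    t=.75; d=aim(az,t); P=box-(.116+.17)*d
    a=R.from_rotvec([0,0,az-yaw]); d0=a.apply(-u); ax=np.cross(d0,d); ax/=np.linalg.norm(ax)
    Qf=R.from_rotvec(ax*(t-.35))*a*Qg; q2,e,er=ik(P,Qf,q); print(az,P.round(3),q2.round(2),round(e,1),"margin",np.minimum(q2-lo,hi-q2).min().round(2)); show(P,Qf)
print(q.round(3))
E
python3 fin.py
```

```text
-1.0 [0.419 0.142 0.212] [-0.7   0.24 -0.56  1.99  0.71  1.51 -0.96] 0.0 margin 0.41
tcp [0.4808 0.208  0.2162] t 18.47
off [79.6, -36.0, -25.2] dr [0.743, -0.323, 1.211] rows>= 11.8
-1.2 [0.454 0.159 0.212] [-0.8   0.39 -0.33  1.77  0.67  1.58 -0.97] 0.0 margin 0.51
tcp [0.4808 0.208  0.2162] t 18.47
off [43.1, -33.8, -11.7] dr [0.849, -0.301, 1.382] rows>= 13.3
-1.4 [0.491 0.17  0.212] [-0.86  0.53 -0.14  1.54  0.59  1.65 -0.96] 0.0 margin 0.44
tcp [0.4808 0.208  0.2162] t 18.47
off [7.0, -39.3, 1.8] dr [0.954, -0.275, 1.552] rows>= 14.9
-1.57 [0.524 0.172 0.212] [-0.87  0.65 -0.    1.34  0.5   1.72 -0.94] 0.0 margin 0.37
tcp [0.4808 0.208  0.2162] t 18.47
off [-22.3, -50.0, 12.7] dr [1.044, -0.251, 1.697] rows>= 16.2
[ 0.172 -0.173 -0.613  2.047 -0.105  0.882  1.585]
```

Request:
{"method": "step_arm", "body": {
  "dr": [
    [0,0,0],
    [0,0,0],
    [0.04,-0.015,0.07],
    [0.1,-0.036,0.163],
    [0.16,-0.057,0.26],
    [0.22,-0.078,0.358],
    [0.28,-0.099,0.456],
    [0.34,-0.12,0.553]
  ],
  "offset": [
    [-10,0,-28],
    [-20,0,-55],
    [-24,0,-66],
    [-22,-2,-66],
    [-20,-4,-66],
    [-16,-7,-66],
    [-12,-9,-66],
    [-8,-12,-66]
  ],
  "jaw": [20,20,20,20,20,20,20,20]
}}

```text
time: 19.13
tcp_pos: [0.4707, 0.1911, 0.2782]
tool_rot: [-3.044, 0.507, 2.953]
contact_force: [0.2, -0.5, -0.7]
grip_width: 0.0256
grip_force: 25.0
```

```bash
python3 fin.py
```

```text
-1.0 [0.419 0.142 0.212] [-0.47  0.29 -0.83  1.99  0.76  1.56 -1.02] 0.0 margin 0.41
tcp [0.4707 0.1911 0.2782] t 19.13
off [68.3, -54.4, 43.0] dr [0.385, -0.197, 0.666] rows>= 6.4
-1.2 [0.454 0.159 0.212] [-0.56  0.44 -0.65  1.77  0.76  1.65 -1.06] 0.0 margin 0.44
tcp [0.4707 0.1911 0.2782] t 19.13
off [41.4, -29.3, 55.5] dr [0.505, -0.181, 0.826] rows>= 7.9
-1.4 [0.491 0.17  0.212] [-0.59  0.58 -0.52  1.54  0.73  1.74 -1.08] 0.0 margin 0.35
tcp [0.4707 0.1911 0.2782] t 19.13
off [10.9, -10.5, 70.7] dr [0.625, -0.164, 0.986] rows>= 9.5
-1.57 [0.524 0.172 0.212] [-0.6   0.69 -0.42  1.34  0.69  1.82 -1.08] 0.0 margin 0.27
tcp [0.4707 0.1911 0.2782] t 19.13
off [-17.0, -0.0, 85.2] dr [0.727, -0.148, 1.122] rows>= 10.8
[ 0.373 -0.276 -0.987  1.972  0.233  1.054  0.641]
```

Request:
{"method": "step_arm", "body": {
  "dr": [
    [0.06,-0.022,0.1],
    [0.12,-0.044,0.2],
    [0.18,-0.066,0.3],
    [0.24,-0.088,0.4],
    [0.3,-0.11,0.5]
  ],
  "offset": [
    [5,-4,5],
    [12,-8,12],
    [18,-13,20],
    [24,-17,28],
    [28,-20,35]
  ],
  "jaw": [20,20,20,20,20]
}}

```text
time: 19.55
tcp_pos: [0.4582, 0.1696, 0.2397]
tool_rot: [-3.054, 0.634, 2.467]
contact_force: [-0.5, -0.4, -0.2]
grip_width: 0.0255
grip_force: 25.0
```

```bash
python3 fin.py
```

```text
-1.0 [0.419 0.142 0.212] [-0.28  0.39 -1.09  1.98  0.83  1.64 -1.1 ] 0.0 margin 0.21
tcp [0.4582 0.1696 0.2397] t 19.55
off [26.9, -45.0, 18.3] dr [0.121, -0.103, 0.256] rows>= 2.4
-1.2 [0.454 0.159 0.212] [-0.35  0.55 -0.95  1.77  0.86  1.75 -1.16] 0.0 margin 0.34
tcp [0.4582 0.1696 0.2397] t 19.55
off [13.9, -8.8, 24.7] dr [0.249, -0.095, 0.409] rows>= 3.9
-1.4 [0.491 0.17  0.212] [-0.39  0.68 -0.85  1.54  0.87  1.85 -1.19] 0.0 margin 0.24
tcp [0.4582 0.1696 0.2397] t 19.55
off [-4.4, 23.8, 35.4] dr [0.378, -0.086, 0.562] rows>= 5.5
-1.57 [0.524 0.172 0.212] [-0.4   0.79 -0.78  1.34  0.87  1.93 -1.2 ] 0.0 margin 0.16
tcp [0.4582 0.1696 0.2397] t 19.55
off [-23.8, 47.7, 47.5] dr [0.488, -0.077, 0.691] rows>= 6.9
[ 0.371  0.056 -1.293  1.953  0.699  1.366 -0.273]
```

```bash
cat > fin2.py <<'E'
from go import *
s=state(); q=s["qpos"]; Q0=R.from_euler("xyz",s["tool_rot"]); z=Q0.apply([0,0,1]); az=np.arctan2(z[1],z[0]); t0=np.arccos(-z[2])
print("az",az.round(3),"tilt",t0.round(3),"q",q.round(3),"miss",(lambda w:(w@z,np.linalg.norm(w-z*(w@z))))(box-s["tcp_pos"]))
for t in(t0,.7,.76):
  for L in(.165,.19):
    d=aim(az,t); P=box-(.116+L)*d; ax=np.cross(z,d); n=np.linalg.norm(ax); Qf=(R.from_rotvec(ax/n*(t-t0)) if n>1e-6 else R.identity())*Q0
    q2,e,er=ik(P,Qf,q); print(round(t,3),L,P.round(3),q2.round(2),round(e,1),round(er,3)); show(P,Qf)
E
python3 fin2.py
```

```text
az -0.822 tilt 0.639 q [ 0.371  0.056 -1.293  1.953  0.699  1.366 -0.273] miss (np.float64(0.3007340478164209), np.float64(0.08273697794119356))
0.639 0.165 [0.41  0.1   0.228] [ 0.15 -0.25 -1.18  2.16  0.42  1.24 -0.31] 0.0 0.0
tcp [0.4582 0.1696 0.2397] t 19.55
off [2.1, -82.7, 19.7] dr [0.0, 0.0, 0.0] rows>= 2.1
0.639 0.19 [0.4   0.111 0.249] [ 0.11 -0.28 -1.16  2.12  0.39  1.29 -0.28] 0.0 0.0
tcp [0.4582 0.1696 0.2397] t 19.55
off [2.1, -82.7, -5.3] dr [0.0, 0.0, 0.0] rows>= 2.0
0.7 0.165 [0.401 0.11  0.218] [ 0.05 -0.03 -1.29  2.17  0.61  1.35 -0.62] 0.0 0.0
tcp [0.4582 0.1696 0.2397] t 19.55
off [19.0, -80.7, 20.2] dr [0.007, -0.06, 0.0] rows>= 2.1
0.7 0.19 [0.39  0.122 0.237] [ 0.04 -0.08 -1.29  2.13  0.56  1.38 -0.57] 0.0 0.0
tcp [0.4582 0.1696 0.2397] t 19.55
off [20.5, -80.5, -4.7] dr [0.007, -0.06, 0.0] rows>= 2.0
0.76 0.165 [0.393 0.119 0.207] [-0.15  0.21 -1.27  2.17  0.78  1.51 -0.89] 0.0 0.0
tcp [0.4582 0.1696 0.2397] t 19.55
off [35.6, -78.7, 21.8] dr [0.014, -0.12, -0.0] rows>= 2.2
0.76 0.19 [0.381 0.132 0.225] [-0.16  0.18 -1.29  2.14  0.74  1.54 -0.88] 0.0 0.0
tcp [0.4582 0.1696 0.2397] t 19.55
off [38.6, -78.3, -3.0] dr [0.014, -0.12, -0.0] rows>= 2.1
```

Request:
{"method": "step_arm", "body": {
  "dr": [
    [0,0,0],
    [0,0,0],
    [0,0,0],
    [0.003,-0.02,0],
    [0.005,-0.04,0],
    [0.007,-0.06,0]
  ],
  "offset": [
    [0,-20,2],
    [1,-42,4],
    [2,-64,7],
    [7,-82,10],
    [13,-81,10],
    [19,-81,10]
  ],
  "jaw": [20,20,20,20,20,20]
}}

```text
time: 20.05
tcp_pos: [0.3959, 0.1142, 0.2255]
tool_rot: [-3.039, 0.691, 2.481]
contact_force: [0.5, -0.5, -1.4]
grip_width: 0.0255
grip_force: 25.0
```

```bash
python3 fin2.py
```

```text
az -0.82 tilt 0.697 q [ 0.37  -0.335 -1.151  2.15   0.428  1.174 -0.061] miss (np.float64(0.2909697413158921), np.float64(0.00112335764578063))
0.697 0.165 [0.401 0.109 0.218] [ 0.06 -0.05 -1.29  2.17  0.6   1.34 -0.59] 0.0 0.0
tcp [0.3959 0.1142 0.2255] t 20.05
off [-0.9, 0.6, 10.0] dr [0.0, 0.0, 0.0] rows>= 0.2
0.697 0.19 [0.39  0.121 0.238] [ 0.06 -0.1  -1.29  2.13  0.55  1.37 -0.55] 0.0 0.0
tcp [0.3959 0.1142 0.2255] t 20.05
off [-0.9, 0.6, -15.0] dr [0.0, 0.0, 0.0] rows>= 0.4
0.7 0.165 [0.401 0.11  0.218] [ 0.05 -0.04 -1.29  2.17  0.61  1.35 -0.61] 0.0 0.0
tcp [0.3959 0.1142 0.2255] t 20.05
off [-0.2, 0.7, 10.0] dr [0.0, -0.003, 0.0] rows>= 0.2
0.7 0.19 [0.39  0.122 0.237] [ 0.04 -0.09 -1.29  2.13  0.56  1.38 -0.56] 0.0 0.0
tcp [0.3959 0.1142 0.2255] t 20.05
off [-0.1, 0.7, -15.0] dr [0.0, -0.003, 0.0] rows>= 0.4
0.76 0.165 [0.392 0.119 0.207] [-0.24  0.15 -1.15  2.17  0.75  1.47 -0.85] 0.0 0.0
tcp [0.3959 0.1142 0.2255] t 20.05
off [16.5, 2.8, 10.5] dr [0.008, -0.062, 0.0] rows>= 0.5
0.76 0.19 [0.381 0.132 0.225] [-0.24  0.13 -1.18  2.14  0.71  1.51 -0.83] 0.0 0.0
tcp [0.3959 0.1142 0.2255] t 20.05
off [18.1, 3.0, -14.4] dr [0.008, -0.062, 0.0] rows>= 0.6
```

Request:
{"method": "step_arm", "body": {
  "dr": [
    [0,0,0],
    [0,0,0],
    [0,0,0],
    [0,0,0],
    [0,0,0],
    [0,0,0]
  ],
  "offset": [
    [0,0,0],
    [0,0,0],
    [0,0,0],
    [0,0,0],
    [0,0,0],
    [0,0,0]
  ],
  "jaw": [20,20,20,20,20,20]
}}

```text
time: 20.55
tcp_pos: [0.3967, 0.1147, 0.2261]
tool_rot: [-3.04, 0.689, 2.481]
contact_force: [-0.1, 0.0, -1.0]
grip_width: 0.0256
grip_force: 25.0
```

```bash
python3 fin2.py | head -1; python3 view.py f1 scene 240 150 200 200 top 200 190 240 150
python3 - <<'E'
from loc import *
from go import *
sc=camera("scene"); s=state(); z=R.from_euler("xyz",s["tool_rot"]).apply([0,0,1])
print("lens px",proj(sc,(s["tcp_pos"]+.116*z)[None]),"tail px",proj(sc,(s["tcp_pos"]-.042*z)[None]),s["joint_vel"].round(3),s["time"])
E
```

```text
az -0.82 tilt 0.695 q [ 0.371 -0.333 -1.151  2.147  0.427  1.175 -0.059] miss (np.float64(0.2913415469914809), np.float64(0.0010085425759342593))
scene scale 2.0
tcp px [[378.3 223.8]]
top scale 1.6666666666666667
tcp px [[269.7 350.1]]
lens px [[368.74811022 249.17336715]] tail px [[382.45144975 212.66796999]] [-0.001 -0.002 -0.     0.001  0.001 -0.002 -0.001] 20.7
```

View pics/f1.png

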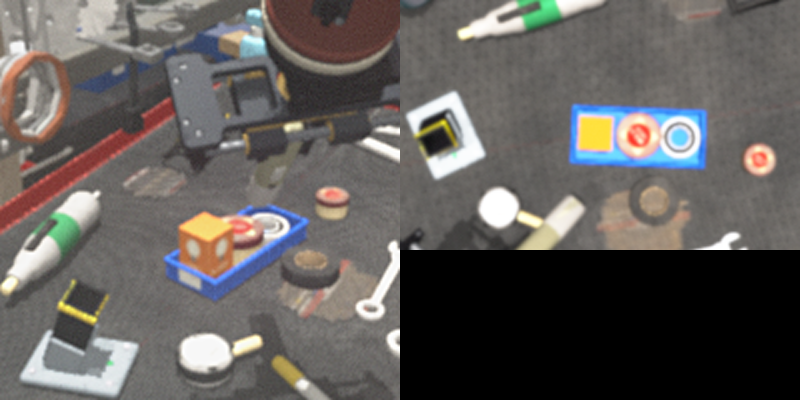

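The stand is empty, and the light's lens is at scene pixel (368,248), matching the computed (369,249) and aimed at the box. All three parts sit in the box, and the bystanders haven't moved.

```bash
python3 -c "
from station import robot
print(robot.hand_in())"
```

```text
the job is handed in; nothing more can be done
None
```

The job is handed in, though no verdict came back: the tin and carton stand flat in the box beside the bearing, and the light is held steady at about 40° with its lens about 17.5 cm from the middle of the box and aimed at it.

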